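# Fold back the cup tray's bifold cover and put the nested cups away by size

## Task

Push the tray's clear bifold dust cover all the way back until its two panels stand folded flat against each other. Then pull the red slim cup out of the yellow wide cup and stand each one upright in the tray, in the row that already holds a cup of its own size. Don't tip any cup over, don't shift the cups already in the tray, and leave the other things on the bench alone.

Things in the scene. Friction and masses are not known exactly. Their poses are not given: they have to be found in the camera images.
- tray: Fixed teal cup tray under a clear bifold cover. Origin: centre of its underside on the bench; x from the front wall (robot side) to the back, y along the rows, z up. Outside x -125 to +135 mm, 286 mm wide in y; inside y -135 to +135; side tracks 94 mm high, front wall 86 mm. From x = +65 mm back: closed deck 88 mm high where the folded cover parks.
- front_row (a point): Middle of the tray's front row, on its inner floor (6 mm above the bench). The row runs along tray y (270 mm long) and spans 43 mm either way in x; a 10 mm high rib at tray x = -20 mm parts it from the back row. Which row is for which size changes: go by the cup standing in it.
- back_row (a point): Middle of the tray's back row, on its inner floor (6 mm above the bench). The row runs along tray y (270 mm long) and spans 38 mm either way in x.
- panel_rear (a joint): Cover angle: 0 = shut, a shallow ridge with each panel 0.30 rad above level; 1.27 = at its stop, both panels upright face to face, top 205 mm above the bench. Each panel is 105 mm long, 262 mm wide. Rear panel, front panel and lead rail are one linked motion, driven by pushing the rail along tray +x: 6 to 8 N near shut, then less. It stays where it is left.
- push_pad (a point): Middle of the front face of the orange push pad (110 mm along y, 20 mm tall) on the upstanding lip of the cover's lead rail, facing tray -x; always 110 mm above the bench, lip from 97 to 123 mm. It lies at tray x = 76 mm - 210 mm * cos(0.30 + cover angle), y = 0. When folded, the front panel stands 38 mm behind the pad: keep the gripper's body off it.
- wide_cup_mid (a point): Centre, half-way up, of the loose yellow wide cup: 62 mm diameter, 66 mm tall, wall 3 mm, thick bottom 14 mm, about 0.1 kg, open top, z up. It stands on the bench left or right of the tray, with the red slim cup inside it.
- slim_cup_mid (a point): Centre, half-way up, of the loose red slim cup: 44 mm diameter, 80 mm tall, wall 3 mm, about 0.07 kg. It stands loosely inside the wide cup, its top 28 mm above the wide cup's rim.
- tray_wide_mid (a point): Centre, half-way up, of the yellow wide cup (62 mm diameter, 66 mm tall) already in the tray; its row is the wide row. It stands towards one end of its row (60 to 90 mm from the middle of the tray's width); the other half of the row is free.
- tray_slim_mid (a point): Centre, half-way up, of the red slim cup (44 mm diameter, 80 mm tall) already in the tray, in the other row, which is the slim row; it stands 60 to 90 mm from the middle of the tray's width, the other half of its row is free.
- paint_jar: Bystander: blue jar, 64 mm diameter, 85 mm tall, origin under its centre; on the side of the tray away from the nested cups.
- dye_bottle: Bystander: amber bottle with white cap, 60 mm diameter, 160 mm tall, origin under its centre.
- mallet: Bystander: white-headed mallet lying down, 224 mm long, head 68 mm diameter; origin on the bench near the head, which lies to its +x.
- edge_slicker: Bystander: turned wooden edge slicker standing on end, 28 mm diameter, 120 mm tall, origin under its centre.

How it is judged (in metres and radians):
On the way, in this order (a step that is already met when the one before it is completed fails the run):
1. the cover is pushed back and its two panels stand folded flat together (value of joint panel_rear above 1.2 rad), for 0.2 s.
2. the slim cup is out of the wide cup (horizontal distance between slim_cup_mid and wide_cup_mid above 0.05 m), for 0.1 s.
At the end, for the whole second after the job is handed in: The cover is still folded (joint above 1.2 of 1.27 rad); all four cups stand upright (within 0.1 rad) and at rest on the tray floor, the wide cup in the row of the tray's wide cup and the slim cup in the row of the tray's slim cup (value of joint panel_rear above 1.2 rad and angle between each of wide_cup_mid, slim_cup_mid, tray_wide_mid, tray_slim_mid's own z axis and vertical below 0.1 rad and z of wide_cup_mid in the frame of tray between 0.033 and 0.045 m and x of wide_cup_mid in the frame of tray between -0.11 and 0.065 m and y of wide_cup_mid in the frame of tray between -0.135 and 0.135 m and linear speed of each of wide_cup, slim_cup below 0.02 m/s and z of slim_cup_mid in the frame of tray between 0.04 and 0.052 m and x of slim_cup_mid in the frame of tray between -0.11 and 0.065 m and y of slim_cup_mid in the frame of tray between -0.135 and 0.135 m and z of tray_wide_mid in the frame of tray between 0.033 and 0.045 m and x of tray_wide_mid in the frame of tray between -0.11 and 0.065 m and y of tray_wide_mid in the frame of tray between -0.135 and 0.135 m and z of tray_slim_mid in the frame of tray between 0.04 and 0.052 m and x of tray_slim_mid in the frame of tray between -0.11 and 0.065 m and y of tray_slim_mid in the frame of tray between -0.135 and 0.135 m and (x of each of wide_cup_mid, tray_wide_mid in the frame of tray below -0.02 m or x of each of wide_cup_mid, tray_wide_mid in the frame of tray above -0.02 m) and (x of each of slim_cup_mid, tray_slim_mid in the frame of tray below -0.02 m or x of each of slim_cup_mid, tray_slim_mid in the frame of tray above -0.02 m)); the robot touches nothing.
It fails at once if a cup is tipped over (leaning more than 0.6 rad) (angle between any of wide_cup_mid, slim_cup_mid, tray_wide_mid, tray_slim_mid's own z axis and vertical above 0.6 rad).
It fails at once if a cup already in the tray is shifted by more than 25 mm (distance of any of tray_wide_mid, tray_slim_mid from where it was at the start of the episode above 0.025 m).
It fails at once if another thing on the bench is moved by more than 30 mm (distance of any of paint_jar, dye_bottle, mallet, edge_slicker from where it was at the start of the episode above 0.03 m).
It also fails if it takes over 72 s, if anything falls off the work surface, if the arm or the gripper's body presses on something with over 40 N, if the wrist force passes 120 N, or if a joint passes its speed limit or range.

## Robot

A 7-joint arm with a two-finger parallel gripper is mounted at the origin on the work surface. World frame = base frame: x ahead of the robot, y to its left, z up, the work surface at z = 0. Lengths are in mm, angles in degrees, forces in N, time in s.
With the tool pointing down it reaches from about 425 to 875 mm from the base axis. Payload 9.9 kg.
Tool frame: the origin (TCP) lies midway between the tips of the shut fingers; the grasp point (between the pads) lies robot.grip_point_offset behind it (robot.grip_point_offset is the distance from the TCP to the grasp point, in mm); z points along the fingers, y is the line along which they close (so a half turn about z gives the same grasp; the last joint's range is limited). The gripper opens to 85 mm and grips with 20 to 120 N. Pads are 22 mm wide; open, the fingers measure 114 mm over their backs; the gripper's body (76 mm by 85 mm) begins 54 mm behind the grasp point. The pads swing forward as they close: fully open they stand 13 mm farther back than shut.
Start: joints at [72.147, 32.985, 1.427, 82.34, -0.859, 64.687, -3.237], TCP at [152.443, -657.563, 205.989] pointing down, gripper open.
Joint ranges: [-157.87, 157.87], [-19.46, 123.44], [-87.15, 90], [11.01, 140.99], [-62.26, 242.26], [9.8, 113.94], [-161.44, 161.44]. Speed limits (degrees/s): [127.2, 127.2, 172.46, 172.46, 180, 180, 180].

## Interface

Orientations are given as a 3x3 rotation matrix whose columns are the frame's x, y, z axes.
In Python, from rig import robot gives the robot as it stands. The module is installed in compiled form; this text tells all that it offers.
- The arm moves only by the tool step_arm, never from a script. Its argument "plan" is a list of rows, each a list of 7 numbers: the shift along the tool's x, y, z in cm, then the turn, a rotation vector about the tool's x, y, z in rad, then the finger opening in cm, from 0 to 8.54. A call has 1 to 10 rows; each row is the pose to reach, as a shift and turn from the pose commanded when the call began, along the tool's axes at that moment; what a row does not reach only later rows make up. A row lasts 1/12 s, in which the tool goes at most 41.7 mm and 7.16 degrees, less where a joint would pass 70% of its speed; a pose out of reach is approached as far as the arm can. A call with a gripper value outside its range is refused whole. The fingers move at their own pace and stop on an object; the grip force is fixed at half the most. Time passes only in rows, so rows that repeat a pose let the fingers close. It gives the time, the measured TCP pose, the force, the opening and the grip force at its end, in the units of the state.
- robot.read_state(): the state, without advancing time (a new reading comes with each control period).
- robot.capture(name): name is "side" or "top"; returns the picture (400x640x3 uint8, red, green, blue); there is no depth.
- robot.camera_info(name): a dict with "vertical_fov" (degrees; the focal length in pixels is half the picture's height over the tangent of half this angle, whatever the lens; pixels are square), "cx", "cy" (the principal point, pixels), "k1" (the pictures are not rectified: a ray, as slopes to the right and down, at radius r is drawn at 1 + k1 r^2 times it, then the intrinsics apply), "rvec" (rotation vector, rad) and "tvec" (3), from world to camera coordinates, as OpenCV has them. Camera axes: x right, y down, z forward; pixel columns grow to the right and rows downward; lengths in mm; the calibration is good to about 2 mm. A picture is of the moment at which its call begins. camera_info takes no time and is no camera call.
- robot.hand_in(): hands the job in; it is judged then, once.
The state is a dict: "time_s": time; "joint_pos": joint angles; "joint_velocities": joint speeds; "joint_efforts": joint torques, N m; "position": TCP position; "eef_rot": TCP orientation; "contact_force": force on the tool from outside, world axes, zero at the start; "wrist_torque": the same for the moment, N m; "gripper_width": opening from 0.0 (shut) to 1.0 (fully open); "finger_force": force on a finger pad.
Only numpy, scipy, OpenCV 4.12 (cv2) and the standard library are available. Lean on these libraries where they do the work, as an engineer would, in place of code of your own. Each camera call takes 0.05 s, during which the arm holds its last target. There are 200 camera calls.

## Working session

There is one attempt and no reset: what is moved stays moved. The work goes in short steps, Python scripts to look and compute and a tool call to move; the robot and the scene stay as the last step left them, time stands still between calls to the robot, and variables do not carry over. Pictures are saved under pics/ and viewed, at most 10 in all, crops included, and the job is handed in when it is done.

Besides the shell and the picture viewer there is one more tool, called after "Call:" by a JSON object that holds its "op" and its "data". step_arm: Moves the arm, as the interface text tells. Its arguments: {"type":"object","properties":{"plan":{"type":"array"}},"required":["plan"]}

```bash
mkdir -p pics
python3 - <<'E'
from rig import robot
import cv2
s=robot.read_state();print(s['position'],s['eef_rot'],s['gripper_width'],robot.grip_point_offset)
for n in('side','top'):
    cv2.imwrite(f'pics/{n}0.png',robot.capture(n)[:,:,::-1]);print(n,robot.camera_info(n))
E
```

```text
[ 152.33722261 -657.07251416  205.14170923] [[ 9.74158840e-01  2.25863579e-01 -4.43877341e-04]
 [ 2.25864004e-01 -9.74157529e-01  1.59977840e-03]
 [-7.10747779e-05 -1.65869419e-03 -9.99998622e-01]] 1.0054713897348189 18.700000000000003
side {'vertical_fov': 49.8499187959824, 'cx': 322.7435984547314, 'cy': 191.38127172773042, 'k1': 0.03346708733108096, 'rvec': array([ 2.41263195, -0.44189293,  0.15525561]), 'tvec': array([-565.29442086,  190.25645519, 1029.45217328])}
top {'vertical_fov': 45.683777880874686, 'cx': 318.30332232661493, 'cy': 199.3696905602965, 'k1': 0.002107140607801876, 'rvec': array([ 2.11584508, -2.13160238,  0.20598337]), 'tvec': array([ -41.97904249,  591.49564759, 1125.43624973])}
```

View pics/side0.png

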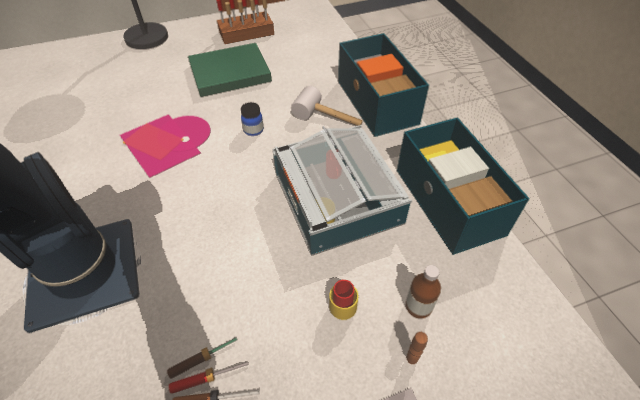

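View pics/top0.png

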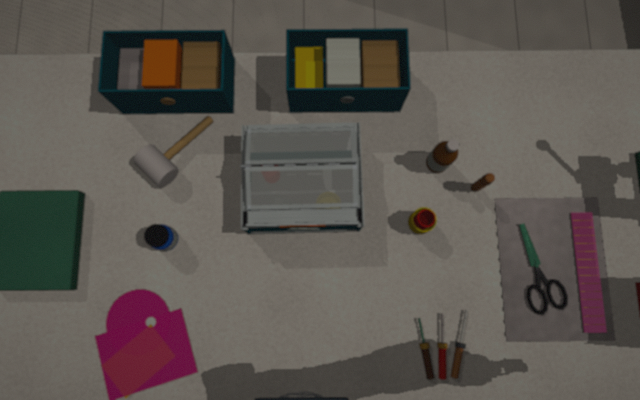

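Both views show the tray (top image cols 243–362, rows 123–232), with the nested cups right of it (422,220). Inside there is a red cup near (271,175) and yellow near (328,198). Next I'll enlarge the tray and set up a projector.

```bash
cat > h.py <<'E'
import numpy as np, cv2
from rig import robot
def cam(n):
    c=robot.camera_info(n);f=200/np.tan(np.radians(c['vertical_fov']/2))
    K=np.array([[f,0,c['cx']],[0,f,c['cy']],[0,0,1]]);return K,np.array([c['k1'],0,0,0.]),c['rvec'],np.array(c['tvec'])
def p2w(n,px,z):
    K,d,r,t=cam(n);R=cv2.Rodrigues(r)[0]
    u=cv2.undistortPoints(np.array([[px]],float),K,d)[0,0]
    v=R.T@np.array([u[0],u[1],1]);o=-R.T@t
    return (o+v*(z-o[2])/v[2])
def w2p(n,P):
    K,d,r,t=cam(n);return cv2.projectPoints(np.array(P,float).reshape(-1,3),r,t,K,d)[0][:,0]
def save(n,name,x0,x1,y0,y1,s):
    im=robot.capture(n)[:,:,::-1][y0:y1,x0:x1]
    cv2.imwrite(f'pics/{name}.png',cv2.resize(im,None,fx=s,fy=s,interpolation=cv2.INTER_CUBIC))
E
python3 - <<'E'
from h import *
a=cv2.imread('pics/top0.png')[110:245,230:450];b=cv2.imread('pics/side0.png')[115:325,260:445]
a=cv2.resize(a,None,fx=3.6,fy=3.6,interpolation=cv2.INTER_CUBIC);cv2.imwrite('pics/topz.png',cv2.convertScaleAbs(a,alpha=1.6))
cv2.imwrite('pics/sidez.png',cv2.resize(b,None,fx=2.8,fy=2.8,interpolation=cv2.INTER_CUBIC))
for n in('top','side'):
    K,d,r,t=cam(n);print(n,-cv2.Rodrigues(r)[0].T@t)
E
```

```text
top [ 368.60448494  -40.94361409 1216.83624514]
side [ 350.59246788 -680.89504807  910.49103952]
```

View pics/topz.png

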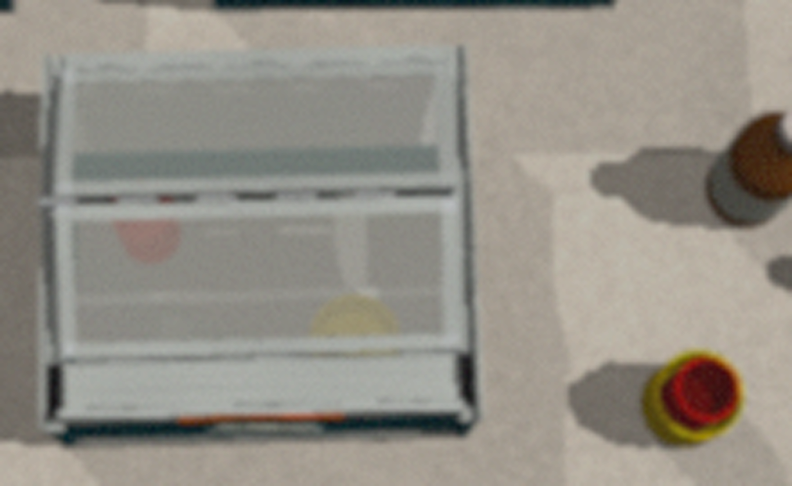

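View pics/sidez.png

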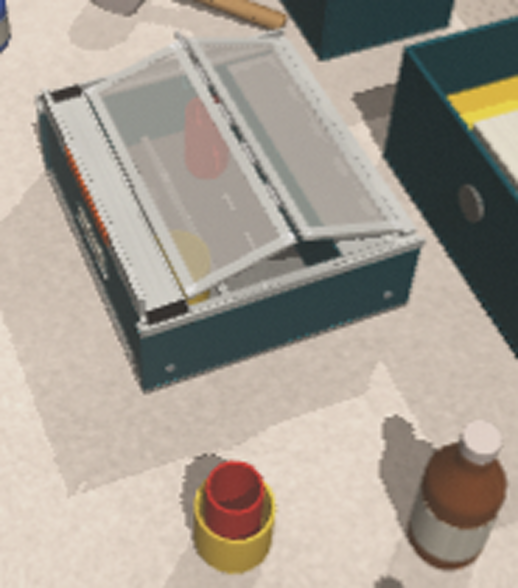

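Run:
```python
from h import *
from scipy.optimize import least_squares
T=lambda u,v:(230+u/3.6,110+v/3.6)
S=lambda u,v:(260+u/2.8,115+v/2.8)
obs=[('top',T(48,430),(-125,143,94)),('top',T(475,430),(-125,-143,94)),('top',T(42,57),(135,143,94)),('top',T(463,47),(135,-143,94)),
('side',S(148,392),(-125,-143,0)),('side',S(405,310),(135,-143,0)),('side',S(423,240),(135,-143,94)),('side',S(142,327),(-125,-143,94)),('side',S(40,97),(-125,143,94))]
def w(p,P):
    c,s=np.cos(p[2]),np.sin(p[2]);return np.array([p[0]+c*P[0]-s*P[1],p[1]+s*P[0]+c*P[1],P[2]])
res=lambda p:np.concatenate([w2p(n,w(p,P))[0]-q for n,q,P in obs])
r=least_squares(res,[620,60,0],loss='soft_l1',x_scale=[1,1,.01]);p=r.x;print(p[:2],np.degrees(p[2]));print(res(p).reshape(-1,2).round(1))
pad=w(p,(76-210*np.cos(.30),0,110));print('pad',pad,w2p('top',pad),w2p('side',pad),'seen',T(260,418),S(85,200))
for nm,n,q,z in[('red','top',T(702,390),94),('red','side',S(235,484),94),('yel','top',T(692,398),66),('yel','side',S(235,508),66),('traywide','top',T(354,325),40),('trayslim','top',T(150,235),86)]:
    W=p2w(n,q,z);c,s=np.cos(p[2]),np.sin(p[2]);d=W[:2]-p[:2];print(nm,n,W.round(0),'tray',(c*d[0]+s*d[1]).round(),(-s*d[0]+c*d[1]).round())
for q in (S(465,520),S(205,75)):print(p2w('side',q,0 if q[1]>250 else 0))
```

```text
[640.18537984  -5.43171672] 0.7481939539345036
[[-1.4 -0.4]
 [ 0.2 -2.8]
 [ 1.3 -0.9]
 [-0.5 -0.3]
 [-1.8  0.3]
 [ 0.6 -2.2]
 [-0.3  0.1]
 [-0.6  1.8]
 [-1.3  1.5]]
pad [515.57534232  -7.05902291 110.        ] [[301.8799811  226.80216679]] [[289.78741351 184.82594188]] seen (302.22222222222223, 226.11111111111111) (290.35714285714283, 186.42857142857144)
red top [ 536. -301.   94.] tray -108.0 -294.0
red side [ 537. -303.   94.] tray -107.0 -296.0
yel top [ 535. -300.   66.] tray -109.0 -294.0
yel side [ 536. -308.   66.] tray -108.0 -301.0
traywide top [592. -72.  40.] tray -49.0 -66.0
trayslim top [646.  67.  86.] tray 7.0 73.0
[ 720.51525682 -354.18423334    0.        ]
[715.0414062  203.15246317   0.        ]
```

Tray at (640,-5), yaw 0.75°. The fit agrees with the pad seen in both images. The front row is wide (its free half is +y) and the back row is slim (its free half is -y). The nest is at about (536,-301). Next, a helper for the tool-frame moves.

```bash
cat >> h.py <<'E'
from scipy.spatial.transform import Rotation as Ro
def down(yaw=0,tilt=0):   # tool x along world x turned by yaw; tilt leans the fingertips to +x
    return Ro.from_euler('ZY',[yaw,-tilt],degrees=True).as_matrix()@np.diag([1.,-1,-1])
def mv(*targets):
    s=robot.read_state();R=np.array(s['eef_rot']);p=np.array(s['position'])
    for P,G in targets:
        print((R.T@(np.array(P)-p)/10).round(2),Ro.from_matrix(R.T@(R if G is None else G)).as_rotvec().round(3))
    print(s['time_s'],p.round(1),np.array(s['contact_force']).round(1),round(s['gripper_width'],2))
E
python3 -c "
from h import *
mv(((380,-400,205),down(.75,12)),((380,-400,205),None))"
```

```text
[ 27.99 -19.91   0.05] [-0.024  0.209  0.214]
[ 27.99 -19.91   0.05] [0. 0. 0.]
0.1 [ 152.3 -657.1  205.2] [0.5 0.3 0.3] 1.0
```

Call:
{"op": "step_arm", "data": {"plan": [[28, -19.9, 0, -0.024, 0.209, 0.214, 0], [28, -19.9, 0, -0.024, 0.209, 0.214, 0], [28, -19.9, 0, -0.024, 0.209, 0.214, 0], [28, -19.9, 0, -0.024, 0.209, 0.214, 0], [28, -19.9, 0, -0.024, 0.209, 0.214, 0], [28, -19.9, 0, -0.024, 0.209, 0.214, 0], [28, -19.9, 0, -0.024, 0.209, 0.214, 0], [28, -19.9, 0, -0.024, 0.209, 0.214, 0], [28, -19.9, 0, -0.024, 0.209, 0.214, 0], [28, -19.9, 0, -0.024, 0.209, 0.214, 0]]}}

```text
time_s: 0.93
position: [383.1, -396.7, 206.0]
eef_rot: [[0.978, 0.02, 0.209], [0.019, -1.0, 0.004], [0.209, 0.0, -0.978]]
contact_force: [0.8, -0.6, -0.0]
gripper_width: 0.0
finger_force: 0.0
```

```bash
python3 -c "
from h import *
mv(((455,-7,200),down(.75,12)),((460,-7,104),down(.75,12)))"
```

```text
[  7.65 -38.82   2.25] [-0.001 -0.001  0.006]
[  6.13 -38.81  11.74] [-0.001 -0.001  0.006]
0.9333 [ 383.1 -396.7  206. ] [ 0.8 -0.6 -0. ] 0.0
```

Call:
{"op": "step_arm", "data": {"plan": [[7.5, -38.8, 2.2, 0, 0, 0, 0], [7.5, -38.8, 2.2, 0, 0, 0, 0], [7.5, -38.8, 2.2, 0, 0, 0, 0], [7.5, -38.8, 2.2, 0, 0, 0, 0], [7.5, -38.8, 2.2, 0, 0, 0, 0], [7.5, -38.8, 2.2, 0, 0, 0, 0], [7.5, -38.8, 2.2, 0, 0, 0, 0], [7.5, -38.8, 2.2, 0, 0, 0, 0], [7.5, -38.8, 2.2, 0, 0, 0, 0], [7.5, -38.8, 2.2, 0, 0, 0, 0]]}}

```text
time_s: 1.77
position: [454.0, -8.1, 199.8]
eef_rot: [[0.978, 0.015, 0.21], [0.015, -1.0, 0.002], [0.21, 0.001, -0.978]]
contact_force: [0.2, -0.3, 0.3]
gripper_width: -0.001
finger_force: 0.0
```

```bash
python3 -c "
from h import *
mv(((460,-7,106),down(.75,12)))"
```

```text
[-1.38 -0.1   9.3 ] [ 0.    -0.002  0.002]
1.7667 [454.   -8.1 199.8] [ 0.2 -0.3  0.3] -0.0
```

Call:
{"op": "step_arm", "data": {"plan": [[-1.4, -0.1, 4, 0, 0, 0, 0], [-1.4, -0.1, 8, 0, 0, 0, 0], [-1.4, -0.1, 9.3, 0, 0, 0, 0], [-1.4, -0.1, 9.3, 0, 0, 0, 0], [-1.4, -0.1, 9.3, 0, 0, 0, 0]]}}

```text
time_s: 2.18
position: [458.5, -11.5, 105.2]
eef_rot: [[0.978, 0.012, 0.206], [0.012, -1.0, 0.0], [0.206, 0.002, -0.979]]
contact_force: [-0.1, 0.8, 0.0]
gripper_width: -0.002
finger_force: 0.0
```

```bash
python3 -c "
from h import *
mv(((560,-5.5,106),None),((620,-4.5,106),None),((710,-3.5,106),None))"
```

```text
[ 9.95 -0.48  2.01] [0. 0. 0.]
[15.82 -0.51  3.25] [0. 0. 0.]
[24.63 -0.5   5.11] [0. 0. 0.]
2.1833 [458.5 -11.5 105.2] [-0.1  0.8  0. ] -0.0
```

Call:
{"op": "step_arm", "data": {"plan": [[2, -0.3, 0.42, 0, 0, 0, 0], [3.5, -0.4, 0.74, 0, 0, 0, 0], [4.5, -0.5, 0.95, 0, 0, 0, 0], [5.5, -0.5, 1.16, 0, 0, 0, 0], [6.5, -0.5, 1.37, 0, 0, 0, 0], [7.5, -0.5, 1.58, 0, 0, 0, 0], [8.5, -0.5, 1.8, 0, 0, 0, 0], [9.5, -0.5, 2.0, 0, 0, 0, 0], [10.5, -0.5, 2.2, 0, 0, 0, 0], [11.5, -0.5, 2.4, 0, 0, 0, 0]]}}

```text
time_s: 3.02
position: [577.2, -4.1, 106.1]
eef_rot: [[0.978, 0.013, 0.208], [0.013, -1.0, 0.001], [0.208, 0.001, -0.978]]
contact_force: [-0.0, -0.6, 1.1]
gripper_width: 0.005
finger_force: 0.0
```

```bash
python3 -c "
from h import *
mv(((650,-4,106),None),((700,-3.5,106),None))"
```

```text
[7.12 0.09 1.53] [0. 0. 0.]
[12.01  0.1   2.57] [0. 0. 0.]
3.0167 [577.2  -4.1 106.1] [-0.  -0.6  1.1] 0.0
```

```bash
python3 -c "
from h import *
save('side','s1',240,460,80,330,2.4)"
```

```text
(no output)
```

View pics/s1.png

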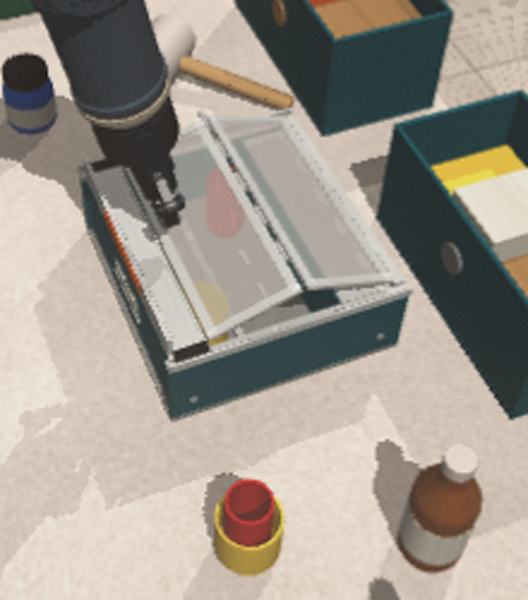

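The cover is still shut. The fingertips (crop 165,210) look to be over the front panel, past the rail, with no contact force. I'll check the TCP projection before moving on.

```bash
python3 -c "
from h import *
s=robot.read_state();p=np.array(s['position']);print(p,s['time_s'],np.array(s['contact_force']).round(1))
for n,o,k in(('side',(240,80),2.4),('top',(0,0),1)):print(n,((w2p(n,[p,p-[0,0,-30],[p[0],p[1],80],[516,-7,110],[516,-7,123],[516,48,110]])-o)*k).round(0).tolist())
save('top','t1',230,380,110,250,4)"
```

```text
[579.45931375  -3.83952756 106.40856381] 3.0667 [3.6 0.9 1.1]
side [[177.0, 235.0], [177.0, 215.0], [178.0, 252.0], [120.0, 251.0], [119.0, 243.0], [104.0, 214.0]]
top [[301.0, 200.0], [300.0, 198.0], [301.0, 202.0], [302.0, 227.0], [302.0, 226.0], [278.0, 227.0]]
```

View pics/t1.png

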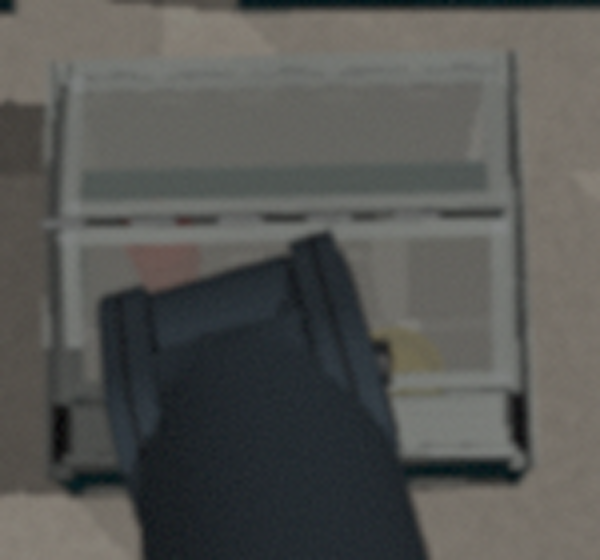

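The pad projection matches the image, but the fingertip appears about 5 px off from its predicted spot. I'll check the tip numerically.

```bash
python3 -c "
from h import *
a=robot.capture('side')[:,:,::-1].astype(int);b=cv2.imread('pics/side0.png').astype(int)
d=np.abs(a-b).max(2)
print('cols',list(range(296,328,2)))
for r in range(150,190):print(r,' '.join('%3d'%v for v in d[r,296:328:2]))
s=robot.read_state();print(np.array(s['position']).round(1),np.array(s['contact_force']).round(1),s['wrist_torque'],s['joint_pos'])
p=np.array(s['position']);R=np.array(s['eef_rot']);print([w2p('side',p-R[:,2]*k)[0].round(0).tolist() for k in(0,20,50,73)])
"
```

```text
cols [296, 298, 300, 302, 304, 306, 308, 310, 312, 314, 316, 318, 320, 322, 324, 326]
150 124 104 107 104 103 101  99 101  85   3   2   1   3   1   5   4
151 136 104 105 102  98  94  97 101  71   4   3   1   2   5   4   2
152 145 106 107 100  65  43  89  99  89   3   2   1   2   4   4   3
153 141 113 107  99  62  71  93 101 103   2   3   3   4   4   5   5
154 110 120 104 101  88  65  70 100 103  12   3   4   2   3   3   4
155 108 137 107 102  93   4  19  90 105  14   4   3   3   3   3   3
156  78 140 108 104 103  12  20  88 102  20   3   2   3   6   2   4
157  74 111 115 106 105   5  17  58 102  40   5   4   3   1   4   3
158  68 107 125 106 107  15  21  28 101  12   1   5   4   2   4   4
159  33  76 138 104 106  73  19  22  86  29   5   5   2   4   2   4
160  44  78 146 106 107 101  19  24  50   8   3   1   3   3   5   2
161  56  70 128 112 106 104   9  23   8  90  13   2   3   3   4   3
162  87  67 106 120 106  97  11  21  32  94  58   2   5   3   4   4
163  81  38  78 107 105  54  56  13  58  84  77   2   3   4   5   4
164  80  54  75  94  94  35  64  60  48  71 102   4   3   4   
[... 1243 characters left out ...]
 9   4   5   4   5   7   5   5   5   4   3   6   5   7
184   6   5   6   7   5   7   2   6   6   6   6   5   4   5   5   6
185   6   6   6   6   6   6   3   5   5   5   4   6   5   8   7   6
186   2   7   6   6   5   3   4   4   4   6   5   6   4   4   6   4
187   1   5   4   2  14  18   3   9   5   5   5   7   3   5   6   4
188  14   6  13  19  19  18   2   4   5   4   4   5   5   7   6   6
189  14  19  17  18  18  19  17   3   4   7   4   4   5   6   4   4
[576.8  -4.  106. ] [0.1 0.2 0.1] [ 0.01691145  0.26997176 -0.02417714] [   1.35543653   25.9863865    -8.82014779  116.50715869   11.50893031
   26.22943192 -105.25455215]
[[313.0, 178.0], [311.0, 174.0], [308.0, 166.0], [306.0, 160.0]]
```

```bash
python3 -c "
from h import *
mv(((570,-4,140),None),((455,-6,140),None),((455,-6,92),None))"
```

```text
[ 0.04 -0.   -3.47] [0. 0. 0.]
[-11.21   0.05  -5.87] [0. 0. 0.]
[-12.21   0.04  -1.17] [0. 0. 0.]
3.1667 [576.8  -4.  106. ] [0.1 0.2 0.1] 0.0
```

Call:
{"op": "step_arm", "data": {"plan": [[0, 0, -3.5, 0, 0, 0, 0], [-3.5, 0, -4.2, 0, 0, 0, 0], [-7, 0, -5, 0, 0, 0, 0], [-11.2, 0, -5.9, 0, 0, 0, 0], [-11.2, 0, -5.9, 0, 0, 0, 0], [-12.2, 0, -2, 0, 0, 0, 0], [-12.2, 0, -1.2, 0, 0, 0, 0], [-12.2, 0, -1.2, 0, 0, 0, 0], [-12.2, 0, -1.2, 0, 0, 0, 0]]}}

```text
time_s: 3.92
position: [454.4, -5.5, 92.3]
eef_rot: [[0.978, 0.013, 0.206], [0.013, -1.0, 0.001], [0.206, 0.002, -0.978]]
contact_force: [0.8, 0.6, 0.3]
gripper_width: 0.005
finger_force: 0.0
```

```bash
python3 -c "
from h import *
s=robot.read_state();p=np.array(s['position']);R=np.array(s['eef_rot'])
print(p.round(1),[w2p('side',p-R[:,2]*k)[0].round(0).tolist() for k in(0,20,50,73)])
im=robot.capture('side')[:,:,::-1]
q=w2p('side',p)[0].astype(int);print(q);c=im[q[1]-75:q[1]+45,q[0]-70:q[0]+70]
c=cv2.resize(c,None,fx=5,fy=5,interpolation=cv2.INTER_CUBIC)
cv2.drawMarker(c,(350,375),(0,255,0),0,20,1);cv2.imwrite('pics/s2.png',c)"
```

```text
[454.4  -5.5  92.3] [[266.0, 196.0], [264.0, 191.0], [260.0, 184.0], [257.0, 178.0]]
[266 195]
```

View pics/s2.png

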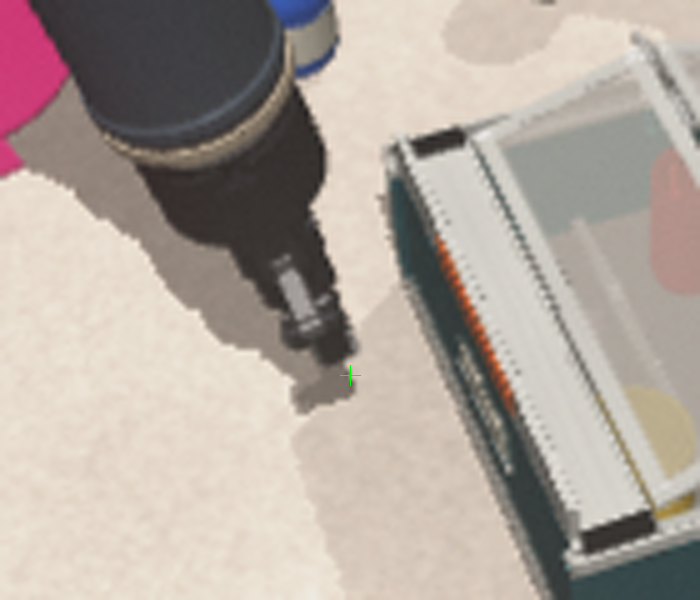

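The tip shows at about (340,362) against the marker at (350,375), so the fingers are really 12–15 mm above the reported TCP. That is why they cleared the lip. At reading 92 they should meet the pad.

Call:
{"op": "step_arm", "data": {"plan": [[2, 0, 0.42, 0, 0, 0, 0], [3.5, 0, 0.74, 0, 0, 0, 0], [4.5, 0, 0.95, 0, 0, 0, 0], [5.5, 0, 1.16, 0, 0, 0, 0], [6.5, 0, 1.37, 0, 0, 0, 0], [7.0, 0, 1.48, 0, 0, 0, 0], [7.5, 0, 1.58, 0, 0, 0, 0]]}}

```text
time_s: 4.55
position: [531.1, -4.8, 92.9]
eef_rot: [[0.978, 0.013, 0.208], [0.013, -1.0, 0.001], [0.208, 0.002, -0.978]]
contact_force: [-3.3, 0.4, 4.9]
gripper_width: 0.003
finger_force: 3.0
```

```bash
cat >> h.py <<'E'
def orange():
    a=robot.capture('side');h=cv2.cvtColor(a,cv2.COLOR_RGB2HSV)
    m=(h[:,:,0]<12)&(h[:,:,1]>150)&(h[:,:,2]>120);m[:, :278]=0;m[:,400:]=0;m[:130]=0;m[240:]=0
    ys,xs=np.nonzero(m);return len(xs),xs.mean().round(1),ys.mean().round(1),xs.min(),xs.max(),ys.min(),ys.max()
E
python3 -c "
from h import *
print(orange());a=cv2.imread('pics/side0.png')[:,:,::-1];
class r: capture=staticmethod(lambda n:a)
import h;h.robot=r;print(h.orange())"
```

```text
(15, np.float64(301.4), np.float64(189.6), np.int64(298), np.int64(305), np.int64(182), np.int64(199))
(26, np.float64(290.7), np.float64(184.1), np.int64(284), np.int64(297), np.int64(169), np.int64(199))
```

The pad moved about 20 mm with the finger. Continuing.

Call:
{"op": "step_arm", "data": {"plan": [[1.2, 0, 0.25, 0, 0, 0, 0], [2.4, 0, 0.5, 0, 0, 0, 0], [3.6, 0, 0.76, 0, 0, 0, 0], [4.8, 0, 1.02, 0, 0, 0, 0], [6.0, 0, 1.27, 0, 0, 0, 0], [7.2, 0, 1.53, 0, 0, 0, 0], [8.4, 0, 1.78, 0, 0, 0, 0], [9.6, 0, 2.04, 0, 0, 0, 0], [10.8, 0, 2.3, 0, 0, 0, 0], [12, 0, 2.55, 0, 0, 0, 0]]}}

```text
time_s: 5.43
position: [654.3, -2.8, 93.2]
eef_rot: [[0.978, 0.013, 0.208], [0.013, -1.0, 0.002], [0.208, 0.001, -0.978]]
contact_force: [-0.8, 0.4, 3.4]
gripper_width: -0.002
finger_force: 1.4
```

```bash
python3 -c "
from h import *
print(orange());mv(((705,-3.5,93),None))
print(w2p('side',[[660,-60,110],[660,50,110]]))"
```

```text
(23, np.float64(348.3), np.float64(176.3), np.int64(335), np.int64(352), np.int64(168), np.int64(186))
[4.7  0.14 1.05] [0. 0. 0.]
5.4833 [656.8  -2.7  93.4] [ 3.4 -0.   1.6] -0.0
[[352.46721087 184.22274813]
 [335.82245161 154.36801523]]
```

Following well. I'll push gently the last ~50 mm to the stop.

Call:
{"op": "step_arm", "data": {"plan": [[1, 0, 0.21, 0, 0, 0, 0], [2, 0, 0.42, 0, 0, 0, 0], [3, 0, 0.64, 0, 0, 0, 0], [3.7, 0, 0.79, 0, 0, 0, 0], [4.3, 0, 0.91, 0, 0, 0, 0], [4.8, 0, 1.02, 0, 0, 0, 0], [5.1, 0, 1.08, 0, 0, 0, 0], [5.4, 0, 1.14, 0, 0, 0, 0]]}}

```text
time_s: 6.15
position: [709.0, -2.2, 92.8]
eef_rot: [[0.978, 0.013, 0.208], [0.013, -1.0, 0.001], [0.208, 0.001, -0.978]]
contact_force: [-0.7, 1.2, 2.7]
gripper_width: 0.002
finger_force: 1.1
```

```bash
python3 -c "
from h import *
print(orange());mv(((705,-3.5,93),None))
print(w2p('side',[[716,-60,110],[716,50,110]]))"
```

```text
(225, np.float64(337.3), np.float64(167.6), np.int64(326), np.int64(373), np.int64(153), np.int64(179))
[-0.44  0.12 -0.11] [0. 0. 0.]
6.2 [709.5  -2.3  92.9] [-0.1  0.5  0.9] 0.0
[[373.22809261 178.13810823]
 [355.55445452 148.95983891]]
```

Call:
{"op": "step_arm", "data": {"plan": [[0.3, 0, 0.06, 0, 0, 0, 0], [0.6, 0, 0.12, 0, 0, 0, 0], [0.8, 0, 0.17, 0, 0, 0, 0], [0.8, 0, 0.17, 0, 0, 0, 0]]}}

```text
time_s: 6.53
position: [712.8, -2.3, 92.1]
eef_rot: [[0.98, 0.013, 0.2], [0.013, -1.0, 0.0], [0.2, 0.002, -0.98]]
contact_force: [-19.7, 0.8, 16.0]
gripper_width: -0.0
finger_force: 12.7
```

The stop is reached (20 N). I'll back off, lift and go above the nest.

```bash
python3 -c "
from h import *
mv(((660,-2.5,93),None),((630,-20,230),down(.75,0)),((536,-302,200),down(.75,0)))"
```

```text
[-5.15 -0.05 -1.14] [0. 0. 0.]
[ -5.37   1.69 -15.17] [ 0.002 -0.202  0.   ]
[-15.55  29.76 -14.12] [ 0.002 -0.202  0.   ]
6.5333 [712.8  -2.3  92.1] [-19.7   0.8  16. ] -0.0
```

Call:
{"op": "step_arm", "data": {"plan": [[-2, 0, -0.4, 0, 0, 0, 0], [-5.2, 0, -1.1, 0, 0, 0, 0], [-5.2, 0, -5, 0, 0, 0, 0], [-5.3, 0, -9, 0, -0.05, 0, 0], [-5.3, 0.8, -13, 0, -0.15, 0, 0], [-5.4, 1.7, -15.2, 0, -0.2, 0, 0], [-7, 5, -15, 0, -0.2, 0, 2], [-9, 9, -15, 0, -0.2, 0, 8.5], [-11, 13, -15, 0, -0.2, 0, 8.5], [-13, 17, -15, 0, -0.2, 0, 8.5]]}}

```text
time_s: 7.37
position: [563.9, -167.6, 213.4]
eef_rot: [[1.0, 0.013, 0.01], [0.013, -1.0, -0.002], [0.01, 0.002, -1.0]]
contact_force: [0.4, -0.1, 1.0]
gripper_width: 0.568
finger_force: 0.0
```

```bash
python3 -c "
from h import *
mv(((536,-302,190),down(.75,0)))"
```

```text
[-2.99 13.4   2.34] [ 0.002 -0.01   0.   ]
7.3667 [ 563.9 -167.6  213.4] [ 0.4 -0.1  1. ] 0.57
```

Call:
{"op": "step_arm", "data": {"plan": [[-2.0, 4, 0, 0, -0.01, 0, 8.5], [-3, 8, 0, 0, -0.01, 0, 8.5], [-3, 12, 2, 0, -0.01, 0, 8.5], [-3, 13.4, 5, 0, -0.01, 0, 8.5], [-3, 13.4, 8.3, 0, -0.01, 0, 8.5], [-3, 13.4, 8.3, 0, -0.01, 0, 8.5], [-3, 13.4, 8.3, 0, -0.01, 0, 8.5]]}}

```text
time_s: 7.95
position: [536.4, -299.7, 129.4]
eef_rot: [[1.0, 0.013, -0.003], [0.013, -1.0, 0.001], [-0.003, -0.001, -1.0]]
contact_force: [-0.7, -0.2, 0.4]
gripper_width: 0.994
finger_force: 0.0
```

```bash
python3 -c "
from h import *
s=robot.read_state();p=np.array(s['position']);R=np.array(s['eef_rot']);print(p.round(1),s['gripper_width'])
im=robot.capture('side')[:,:,::-1];c=im[190:330,290:420]
c=cv2.resize(c,None,fx=4,fy=4,interpolation=cv2.INTER_CUBIC)
f=lambda P:tuple(((w2p('side',P)[0]-[290,190])*4).astype(int).tolist())
for P,col in((p,(0,255,0)),(p-R[:,2]*18.7,(255,255,0)),([536,-302,94],(255,0,0))):cv2.drawMarker(c,f(P),col,0,16,1)
cv2.line(c,f(p-R[:,2]*13+R[:,1]*42.5),f(p-R[:,2]*13-R[:,1]*42.5),(255,255,255),1)
cv2.imwrite('pics/s3.png',c)"
```

```text
[ 536.4 -299.7  129.4] 0.993677905544919
```

View pics/s3.png

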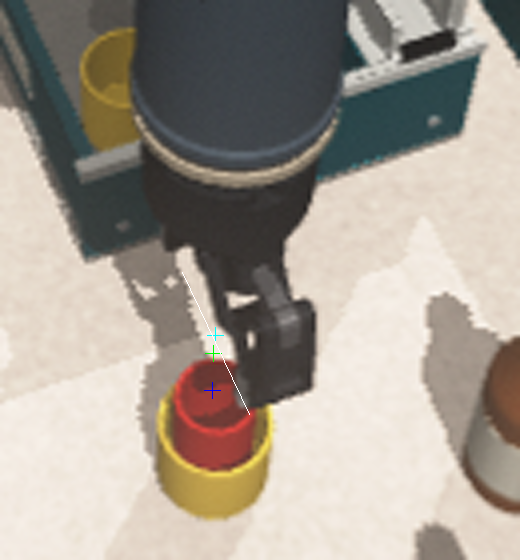

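The cup and fingers line up in x/y (cup axis at crop (213,400), near fingertip around (245,405)), but the tip height is uncertain. I'll calibrate it by touching the bare bench with shut fingers.

Call:
{"op": "step_arm", "data": {"plan": [[-2, 4, 0, 0, 0, 0, 0], [-3, 8, 0, 0, 0, 0, 0], [-3, 11, 0, 0, 0, 0, 0], [-3, 11, 3, 0, 0, 0, 0], [-3, 11, 6, 0, 0, 0, 0], [-3, 11, 9, 0, 0, 0, 0], [-3, 11, 10.5, 0, 0, 0, 0], [-3, 11, 11.5, 0, 0, 0, 0], [-3, 11, 12, 0, 0, 0, 0], [-3, 11, 12, 0, 0, 0, 0]]}}

```text
time_s: 8.83
position: [509.9, -410.7, 11.5]
eef_rot: [[1.0, 0.014, 0.001], [0.014, -1.0, -0.002], [0.001, 0.002, -1.0]]
contact_force: [-0.3, 0.3, -0.3]
gripper_width: -0.004
finger_force: 0.0
```

Call:
{"op": "step_arm", "data": {"plan": [[0, 0, 0.3, 0, 0, 0, 0], [0, 0, 0.6, 0, 0, 0, 0], [0, 0, 0.8, 0, 0, 0, 0], [0, 0, 0.9, 0, 0, 0, 0]]}}

```text
time_s: 9.17
position: [509.0, -411.1, 2.0]
eef_rot: [[1.0, 0.013, 0.001], [0.013, -1.0, -0.002], [0.0, 0.002, -1.0]]
contact_force: [-0.4, -0.5, 0.2]
gripper_width: 0.001
finger_force: 0.0
```

Call:
{"op": "step_arm", "data": {"plan": [[0, 0, 0.3, 0, 0, 0, 0], [0, 0, 0.5, 0, 0, 0, 0], [0, 0, 0.7, 0, 0, 0, 0], [0, 0, 0.7, 0, 0, 0, 0]]}}

```text
time_s: 9.5
position: [508.5, -410.8, -6.0]
eef_rot: [[1.0, 0.013, -0.001], [0.013, -1.0, -0.001], [-0.001, 0.001, -1.0]]
contact_force: [-0.7, -0.1, 0.1]
gripper_width: -0.002
finger_force: 0.0
```

Call:
{"op": "step_arm", "data": {"plan": [[0, 0, 0.3, 0, 0, 0, 0], [0, 0, 0.5, 0, 0, 0, 0], [0, 0, 0.7, 0, 0, 0, 0], [0, 0, 0.7, 0, 0, 0, 0]]}}

```text
time_s: 9.83
position: [508.6, -410.8, -12.9]
eef_rot: [[1.0, 0.013, -0.001], [0.013, -1.0, -0.001], [-0.001, 0.001, -1.0]]
contact_force: [-0.5, 0.4, 0.5]
gripper_width: -0.0
finger_force: 0.0
```

Call:
{"op": "step_arm", "data": {"plan": [[0, 0, 0.2, 0, 0, 0, 0], [0, 0, 0.4, 0, 0, 0, 0], [0, 0, 0.4, 0, 0, 0, 0]]}}

```text
time_s: 10.08
position: [508.6, -410.8, -16.8]
eef_rot: [[1.0, 0.013, -0.0], [0.013, -1.0, -0.001], [-0.0, 0.001, -1.0]]
contact_force: [-0.4, 0.4, 0.2]
gripper_width: -0.003
finger_force: 0.0
```

Call:
{"op": "step_arm", "data": {"plan": [[0, 0, 0.15, 0, 0, 0, 0], [0, 0, 0.3, 0, 0, 0, 0], [0, 0, 0.4, 0, 0, 0, 0], [0, 0, 0.4, 0, 0, 0, 0]]}}

```text
time_s: 10.42
position: [508.7, -410.9, -20.7]
eef_rot: [[1.0, 0.013, -0.0], [0.013, -1.0, -0.001], [-0.0, 0.001, -1.0]]
contact_force: [-1.1, -0.5, 0.5]
gripper_width: 0.002
finger_force: 0.0
```

Call:
{"op": "step_arm", "data": {"plan": [[0, 0, 0.15, 0, 0, 0, 0], [0, 0, 0.3, 0, 0, 0, 0], [0, 0, 0.3, 0, 0, 0, 0]]}}

```text
time_s: 10.67
position: [508.6, -410.8, -23.8]
eef_rot: [[1.0, 0.013, -0.0], [0.013, -1.0, -0.001], [-0.0, 0.001, -1.0]]
contact_force: [-0.5, -0.5, 1.2]
gripper_width: 0.002
finger_force: 0.0
```

Call:
{"op": "step_arm", "data": {"plan": [[0, 0, 0.15, 0, 0, 0, 0], [0, 0, 0.3, 0, 0, 0, 0], [0, 0, 0.3, 0, 0, 0, 0]]}}

```text
time_s: 10.92
position: [508.9, -411.1, -25.2]
eef_rot: [[1.0, 0.013, 0.0], [0.013, -1.0, -0.002], [0.0, 0.002, -1.0]]
contact_force: [-3.8, 2.8, 14.4]
gripper_width: 0.002
finger_force: 7.0
```

The bench is touched at reading -24.5, so the true tip is 24.5 mm above the reported TCP. I'll use that correction: red grasp at reading z ≈ 44, tips about 72.

```bash
python3 -c "
from h import *
mv(((536,-302,110),down(.75,0)),((536,-302,44),down(.75,0)))"
```

```text
[  2.85 -10.85 -13.54] [ 0.002 -0.    -0.   ]
[  2.85 -10.86  -6.94] [ 0.002 -0.    -0.   ]
10.9167 [ 508.9 -411.1  -25.2] [-3.8  2.8 14.4] 0.0
```

Call:
{"op": "step_arm", "data": {"plan": [[0, 0, -4, 0, 0, 0, 0], [0, 0, -8, 0, 0, 0, 4], [0, 0, -12, 0, 0, 0, 8.5], [0, 0, -13.5, 0, 0, 0, 8.5], [1, -4, -13.5, 0, 0, 0, 8.5], [2, -8, -13.5, 0, 0, 0, 8.5], [2.8, -10.8, -13.5, 0, 0, 0, 8.5], [2.8, -10.8, -13.5, 0, 0, 0, 8.5], [2.8, -10.8, -13.5, 0, 0, 0, 8.5], [2.8, -10.8, -13.5, 0, 0, 0, 8.5]]}}

```text
time_s: 11.75
position: [535.2, -303.0, 108.5]
eef_rot: [[1.0, 0.013, -0.0], [0.013, -1.0, -0.002], [-0.0, 0.002, -1.0]]
contact_force: [-0.6, 0.1, -0.4]
gripper_width: 0.995
finger_force: 0.0
```

```bash
python3 -c "
from h import *
mv(((536,-302,44),down(.75,0)))"
```

```text
[ 0.08 -0.12  6.45] [ 0.002  0.    -0.   ]
11.75 [ 535.2 -303.   108.5] [-0.6  0.1 -0.4] 1.0
```

Call:
{"op": "step_arm", "data": {"plan": [[0.1, -0.1, 3, 0, 0, 0, 8.5], [0.1, -0.1, 5.5, 0, 0, 0, 8.5], [0.1, -0.1, 6.4, 0, 0, 0, 8.5], [0.1, -0.1, 6.4, 0, 0, 0, 8.5], [0.1, -0.1, 6.4, 0, 0, 0, 5.5], [0.1, -0.1, 6.4, 0, 0, 0, 4], [0.1, -0.1, 6.4, 0, 0, 0, 3.5], [0.1, -0.1, 6.4, 0, 0, 0, 3.5], [0.1, -0.1, 6.4, 0, 0, 0, 3.5], [0.1, -0.1, 6.4, 0, 0, 0, 3.5]]}}

```text
time_s: 12.58
position: [537.3, -302.2, 46.1]
eef_rot: [[1.0, 0.013, 0.002], [0.013, -1.0, -0.003], [0.002, 0.003, -1.0]]
contact_force: [-0.8, 0.4, 5.8]
gripper_width: 0.489
finger_force: 60.1
```

Gripped. Lifting.

Call:
{"op": "step_arm", "data": {"plan": [[0, 0, -1, 0, 0, 0, 3.5], [0, 0, -2.5, 0, 0, 0, 3.5], [0, 0, -4.5, 0, 0, 0, 3.5], [0, 0, -7, 0, 0, 0, 3.5], [0, 0, -10, 0, 0, 0, 3.5], [0, 0, -13, 0, 0, 0, 3.5], [0, 0, -15, 0, 0, 0, 3.5], [0, 0, -15, 0, 0, 0, 3.5], [0, 0, -15, 0, 0, 0, 3.5]]}}

```text
time_s: 13.33
position: [537.0, -301.5, 196.5]
eef_rot: [[1.0, 0.013, 0.003], [0.013, -1.0, -0.003], [0.003, 0.003, -1.0]]
contact_force: [0.1, -0.2, 0.1]
gripper_width: 0.486
finger_force: 60.8
```

```bash
python3 -c "
from h import *
mv(((661,-75,196),down(.75,0)))
im=robot.capture('side')[:,:,::-1][150:345,280:440]
cv2.imwrite('pics/s4.png',cv2.resize(im,None,fx=3,fy=3,interpolation=cv2.INTER_CUBIC))"
```

```text
[ 1.269e+01 -2.249e+01  2.000e-02] [ 0.003 -0.003 -0.   ]
13.3333 [ 537.  -301.5  196.5] [ 0.1 -0.2  0.1] 0.49
```

View pics/s4.png

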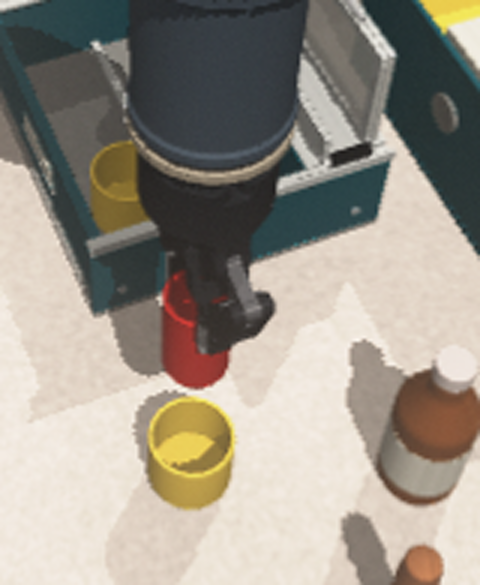

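The red cup hangs upright in the fingers (crop 195,330). The empty yellow cup still stands at (190,450), and the cover is folded.

Call:
{"op": "step_arm", "data": {"plan": [[2, -3, 0, 0, 0, 0, 3.5], [4, -6.5, 0, 0, 0, 0, 3.5], [6, -10, 0, 0, 0, 0, 3.5], [8, -14, 0, 0, 0, 0, 3.5], [10, -18, 0, 0, 0, 0, 3.5], [12, -21, 0, 0, 0, 0, 3.5], [12.7, -22.5, 0, 0, 0, 0, 3.5], [12.7, -22.5, 0, 0, 0, 0, 3.5], [12.7, -22.5, 0, 0, 0, 0, 3.5]]}}

```text
time_s: 14.13
position: [660.0, -73.2, 192.5]
eef_rot: [[1.0, 0.016, -0.003], [0.016, -1.0, -0.001], [-0.003, 0.001, -1.0]]
contact_force: [-0.7, -0.7, -2.2]
gripper_width: 0.483
finger_force: 60.8
```

```bash
python3 -c "
from h import *
mv(((661,-75,42),down(.75,0)))"
```

```text
[ 0.14  0.17 15.05] [0.001 0.003 0.003]
14.1333 [660.  -73.2 192.5] [-0.7 -0.7 -2.2] 0.48
```

Call:
{"op": "step_arm", "data": {"plan": [[0.1, 0.2, 3, 0, 0, 0, 3.5], [0.1, 0.2, 6, 0, 0, 0, 3.5], [0.1, 0.2, 9, 0, 0, 0, 3.5], [0.1, 0.2, 12, 0, 0, 0, 3.5], [0.1, 0.2, 14, 0, 0, 0, 3.5], [0.1, 0.2, 14.7, 0, 0, 0, 3.5], [0.1, 0.2, 15, 0, 0, 0, 3.5], [0.1, 0.2, 15, 0, 0, 0, 3.5]]}}

```text
time_s: 14.8
position: [661.2, -78.1, 44.1]
eef_rot: [[1.0, 0.011, -0.001], [0.011, -1.0, -0.002], [-0.001, 0.002, -1.0]]
contact_force: [0.7, -1.1, -0.4]
gripper_width: 0.489
finger_force: 60.8
```

Call:
{"op": "step_arm", "data": {"plan": [[0, 0, 0.2, 0, 0, 0, 3.5], [0, 0, 0.4, 0, 0, 0, 3.5], [0, 0, 0.5, 0, 0, 0, 3.5], [0, 0, 0.5, 0, 0, 0, 3.5]]}}

```text
time_s: 15.13
position: [661.8, -76.9, 39.7]
eef_rot: [[1.0, 0.013, 0.001], [0.013, -1.0, -0.002], [0.001, 0.002, -1.0]]
contact_force: [-0.1, -0.4, -1.1]
gripper_width: 0.489
finger_force: 60.8
```

Call:
{"op": "step_arm", "data": {"plan": [[0, 0, 0.1, 0, 0, 0, 3.5], [0, 0, 0.2, 0, 0, 0, 3.5], [0, 0, 0.2, 0, 0, 0, 3.5]]}}

```text
time_s: 15.38
position: [662.1, -76.9, 38.1]
eef_rot: [[1.0, 0.013, 0.001], [0.013, -1.0, -0.002], [0.001, 0.002, -1.0]]
contact_force: [-0.8, 0.4, 5.4]
gripper_width: 0.486
finger_force: 61.5
```

Floor touched at 38, as predicted. Releasing and lifting.

Call:
{"op": "step_arm", "data": {"plan": [[0, 0, 0, 0, 0, 0, 5.0], [0, 0, 0, 0, 0, 0, 6.0], [0, 0, 0, 0, 0, 0, 6.5], [0, 0, 0, 0, 0, 0, 6.5], [0, 0, -1, 0, 0, 0, 6.5], [0, 0, -4, 0, 0, 0, 6.5], [0, 0, -8, 0, 0, 0, 6.5], [0, 0, -12, 0, 0, 0, 7], [0, 0, -15, 0, 0, 0, 8.5], [0, 0, -15, 0, 0, 0, 8.5]]}}

```text
time_s: 16.22
position: [665.1, -76.7, 195.3]
eef_rot: [[1.0, 0.013, 0.011], [0.013, -1.0, -0.002], [0.011, 0.002, -1.0]]
contact_force: [0.2, 0.2, 0.8]
gripper_width: 0.995
finger_force: 0.0
```

```bash
python3 -c "
from h import *
mv(((536,-303,188),down(.75,0)))
import cv2
a=robot.capture('side');h=cv2.cvtColor(a,cv2.COLOR_RGB2HSV)
m=((h[:,:,0]>20)&(h[:,:,0]<32)&(h[:,:,1]>120)&(h[:,:,2]>90));m[:250]=0;m[:,:300]=0;m[:,380:]=0
ys,xs=np.nonzero(m);print(len(xs),xs.min(),xs.max(),ys.min(),ys.max())
print('side', p2w('side',((xs.min()+xs.max())/2,(ys.min()+ys.max())/2),33))
"
```

```text
[-13.2   22.47   0.63] [ 0.002 -0.011 -0.001]
16.2167 [665.1 -76.7 195.3] [0.2 0.2 0.8] 0.99
864 329 357 282 319
side [ 537.80177197 -301.73827828   33.        ]
```

Call:
{"op": "step_arm", "data": {"plan": [[-2, 3, 0, 0, -0.01, 0, 8.5], [-4, 7, 0, 0, -0.01, 0, 8.5], [-6.5, 11, 0, 0, -0.01, 0, 8.5], [-9, 15, 0, 0, -0.01, 0, 8.5], [-11, 19, 0, 0, -0.01, 0, 8.5], [-13, 22, 0, 0, -0.01, 0, 8.5], [-13.2, 22.4, 3, 0, -0.01, 0, 8.5], [-13.2, 22.4, 7, 0, -0.01, 0, 8.5], [-13.2, 22.4, 10, 0, -0.01, 0, 8.5], [-13.2, 22.4, 10, 0, -0.01, 0, 8.5]]}}

```text
time_s: 17.1
position: [527.9, -301.0, 81.3]
eef_rot: [[1.0, 0.012, -0.02], [0.012, -1.0, 0.003], [-0.02, -0.004, -1.0]]
contact_force: [-0.4, 0.1, -0.4]
gripper_width: 1.0
finger_force: 0.0
```

```bash
python3 -c "
from h import *
mv(((537.5,-302,8),down(.75,0)))"
```

```text
[1.1  0.14 7.31] [-0.004  0.02  -0.001]
17.1 [ 527.9 -301.    81.3] [-0.4  0.1 -0.4] 1.0
```

Call:
{"op": "step_arm", "data": {"plan": [[0, 0, 0, 0, 0, 0, 8.5], [0, 0, 0, 0, 0, 0, 8.5]]}}

```text
time_s: 17.27
position: [533.3, -302.4, 88.7]
eef_rot: [[1.0, 0.013, -0.009], [0.013, -1.0, -0.002], [-0.009, 0.002, -1.0]]
contact_force: [1.1, -0.2, 1.0]
gripper_width: 0.997
finger_force: 0.0
```

```bash
python3 -c "
from h import *
mv(((537.5,-302,8),down(.75,0)))"
```

```text
[ 0.49 -0.05  8.07] [0.002 0.009 0.   ]
17.2667 [ 533.3 -302.4   88.7] [ 1.1 -0.2  1. ] 1.0
```

Call:
{"op": "step_arm", "data": {"plan": [[0.5, 0, 3, 0, 0.009, 0, 8.5], [0.5, 0, 6, 0, 0.009, 0, 8.5], [0.5, 0, 8, 0, 0.009, 0, 8.5], [0.5, 0, 8, 0, 0.009, 0, 8.5], [0.5, 0, 8, 0, 0.009, 0, 7], [0.5, 0, 8, 0, 0.009, 0, 5.3], [0.5, 0, 8, 0, 0.009, 0, 5.3], [0.5, 0, 8, 0, 0.009, 0, 5.3], [0.5, 0, 8, 0, 0.009, 0, 5.3]]}}

```text
time_s: 18.02
position: [538.5, -303.2, 10.5]
eef_rot: [[1.0, 0.013, 0.003], [0.013, -1.0, -0.003], [0.003, 0.003, -1.0]]
contact_force: [-0.2, 1.1, 5.2]
gripper_width: 0.705
finger_force: 64.7
```

Call:
{"op": "step_arm", "data": {"plan": [[0, 0, -2, 0, 0, 0, 5.3], [0, 0, -5, 0, 0, 0, 5.3], [0, 0, -9, 0, 0, 0, 5.3], [0, 0, -13, 0, 0, 0, 5.3], [0, 0, -16, 0, 0, 0, 5.3], [0.5, -3, -16, 0, 0, 0, 5.3], [1, -7, -16, 0, 0, 0, 5.3], [1.5, -11, -16, 0, 0, 0, 5.3], [2, -15, -16, 0, 0, 0, 5.3], [2, -15, -16, 0, 0, 0, 5.3]]}}

```text
time_s: 18.85
position: [557.2, -141.6, 170.0]
eef_rot: [[1.0, 0.024, 0.004], [0.024, -1.0, 0.003], [0.004, -0.003, -1.0]]
contact_force: [0.2, 1.5, -0.8]
gripper_width: 0.707
finger_force: 65.2
```

```bash
python3 -c "
from h import *
mv(((576,64,170),down(.75,0)))"
```

```text
[  2.37 -20.51   0.07] [-0.003 -0.004  0.011]
18.85 [ 557.2 -141.6  170. ] [ 0.2  1.5 -0.8] 0.71
```

Call:
{"op": "step_arm", "data": {"plan": [[0.3, -3, 0, 0, 0, 0, 5.3], [0.8, -7, 0, 0, 0, 0, 5.3], [1.2, -11, 0, 0, 0, 0, 5.3], [1.6, -15, 0, 0, 0, 0, 5.3], [1.9, -18.5, 0, 0, 0, 0, 5.3], [1.9, -21, 0, 0, 0, 0, 5.3], [1.9, -21.5, 0, 0, 0, 0, 5.3], [1.9, -21.5, 0, 0, 0, 0, 5.3], [1.9, -21.5, 0, 0, 0, 0, 5.3], [1.9, -21.5, 0, 0, 0, 0, 5.3]]}}

```text
time_s: 19.68
position: [571.5, 61.2, 167.7]
eef_rot: [[1.0, 0.011, 0.0], [0.011, -1.0, -0.002], [0.0, 0.002, -1.0]]
contact_force: [0.5, -0.2, -0.6]
gripper_width: 0.708
finger_force: 65.3
```

```bash
python3 -c "
from h import *
mv(((576,64,21),down(.75,0)))"
```

```text
[ 0.45 -0.31 14.67] [ 0.002 -0.    -0.002]
19.6833 [571.5  61.2 167.7] [ 0.5 -0.2 -0.6] 0.71
```

Call:
{"op": "step_arm", "data": {"plan": [[0.3, -0.2, 3, 0, 0, 0, 5.3], [0.3, -0.2, 6, 0, 0, 0, 5.3], [0.3, -0.2, 9, 0, 0, 0, 5.3], [0.3, -0.2, 12, 0, 0, 0, 5.3], [0.3, -0.2, 13.7, 0, 0, 0, 5.3], [0.3, -0.2, 14.4, 0, 0, 0, 5.3], [0.3, -0.2, 14.7, 0, 0, 0, 5.3], [0.3, -0.2, 14.7, 0, 0, 0, 5.3]]}}

```text
time_s: 20.35
position: [574.3, 64.0, 20.1]
eef_rot: [[1.0, 0.011, -0.001], [0.011, -1.0, -0.002], [-0.001, 0.002, -1.0]]
contact_force: [-0.9, -0.5, -0.3]
gripper_width: 0.706
finger_force: 65.3
```

Call:
{"op": "step_arm", "data": {"plan": [[0, 0, 0.15, 0, 0, 0, 5.3], [0, 0, 0.3, 0, 0, 0, 5.3], [0, 0, 0.4, 0, 0, 0, 5.3], [0, 0, 0.4, 0, 0, 0, 5.3]]}}

```text
time_s: 20.68
position: [575.0, 64.9, 17.2]
eef_rot: [[1.0, 0.013, 0.002], [0.013, -1.0, -0.001], [0.002, 0.001, -1.0]]
contact_force: [0.2, -1.8, 6.5]
gripper_width: 0.71
finger_force: 66.7
```

Call:
{"op": "step_arm", "data": {"plan": [[0, 0, 0, 0, 0, 0, 6.8], [0, 0, 0, 0, 0, 0, 7.5], [0, 0, 0, 0, 0, 0, 8], [0, 0, 0, 0, 0, 0, 8], [0, 0, -1, 0, 0, 0, 8], [0, 0, -4, 0, 0, 0, 8], [0, 0, -8, 0, 0, 0, 8], [0, 0, -12, 0, 0, 0, 8], [0, 0, -16, 0, 0, 0, 8], [0, 0, -18, 0, 0, 0, 8]]}}

```text
time_s: 21.52
position: [575.5, 66.7, 201.7]
eef_rot: [[1.0, 0.014, 0.005], [0.014, -1.0, 0.001], [0.005, -0.001, -1.0]]
contact_force: [1.4, -0.2, 0.6]
gripper_width: 0.934
finger_force: 0.0
```

```bash
python3 -c "
from h import *
mv(((480,-200,210),down(.75,0)))"
```

```text
[-9.92 26.53 -0.89] [-0.001 -0.005  0.001]
21.5167 [575.5  66.7 201.7] [ 1.4 -0.2  0.6] 0.93
```

Move away for a clear view.

Call:
{"op": "step_arm", "data": {"plan": [[-2, 4, -0.5, 0, 0, 0, 8], [-4, 8, -0.8, 0, 0, 0, 8], [-6, 12, -0.8, 0, 0, 0, 8], [-8, 16, -0.8, 0, 0, 0, 8], [-9, 20, -0.8, 0, 0, 0, 8], [-10, 24, -0.8, 0, 0, 0, 8], [-10, 26.5, -0.8, 0, 0, 0, 8], [-10, 26.5, -0.8, 0, 0, 0, 8], [-10, 26.5, -0.8, 0, 0, 0, 8], [-10, 26.5, -0.8, 0, 0, 0, 8]]}}

```text
time_s: 22.35
position: [477.9, -199.9, 204.8]
eef_rot: [[1.0, 0.014, -0.0], [0.014, -1.0, -0.001], [-0.0, 0.001, -1.0]]
contact_force: [0.2, 0.9, 0.6]
gripper_width: 0.939
finger_force: 0.0
```

```bash
python3 -c "
from h import *
a=cv2.resize(robot.capture('top')[:,:,::-1][110:250,230:390],None,fx=2.5,fy=2.5,interpolation=cv2.INTER_CUBIC)
b=cv2.resize(robot.capture('side')[:,:,::-1][80:260,260:420],None,fx=2.4,fy=2.4,interpolation=cv2.INTER_CUBIC)
c=np.zeros((432,790,3),np.uint8);c[:350,:400]=cv2.convertScaleAbs(a,alpha=1.6);c[:,400:784]=b;cv2.imwrite('pics/fin.png',c)"
```

```text
(no output)
```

View pics/fin.png

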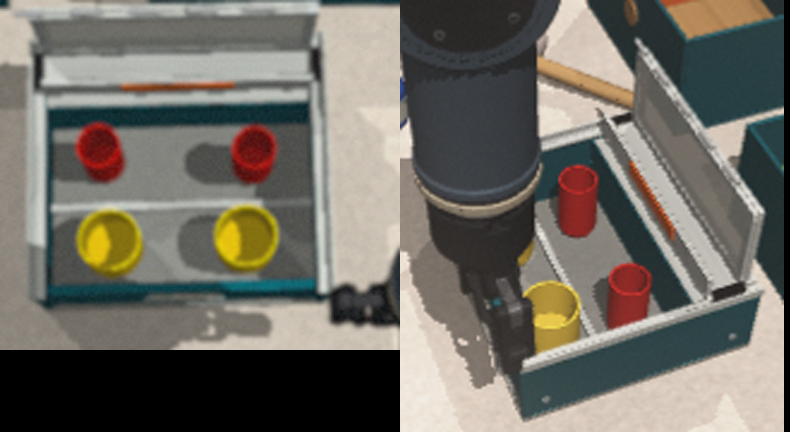

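The top view shows both red cups upright in the back row (100,150 and 253,152) and both yellow cups in the front row (110,242 and 247,238). The cover is folded and the gripper is clear, so I'm handing in.

```bash
python3 -c "
from rig import robot
print(robot.hand_in())"
```

```text
the job is handed in; nothing more can be done
None
```

I folded the cover back to its stop and stood the red slim cup in the back row and the yellow wide cup in the front row, then handed the job in at about 22 s; the final pictures show all four cups upright, but the hand-in returned no verdict.

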